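Draw the annealer's bolt with the oven hook and swing its door open

TASK

The annealing oven is hot and its bolt and door are beyond arm's reach, so work them with the hook only and keep the hand off the oven: drop the hook's turned-down end into the bolt's pull loop, draw the bolt back gently until it comes up against its stop, without straining it, then hook the loop handle at the door's top corner and swing the door open to 45 degrees or more. Lay the hook back down flat on the bench, clear of the oven, and leave everything else where it stands.

Things in the scene. Friction and masses are not known exactly. Their poses are not given: they have to be found in the camera images.
- hook_handle (a point): Centre of the wooden handle of the oven hook, the tool. The handle is a bar 100 long, 22 wide and 28 high that lies flat on the bench, this point 14 above its underside. x runs along the handle towards the steel shank and the hooked end, y across it (grip across y), z up. The hook weighs about 170 g, its balance point about 30 mm ahead of this point.
- hook_end (a point): Lowest point of the hook's turned-down end, a steel pin 7 thick hanging straight down 32 below the shank, 230 ahead (+x) of the handle's centre and 12.5 below it. The 7 thick shank rises gently from the handle; its underside at this end is 33 above the handle's underside. Axes as the handle's.
- annealer: The annealing oven, a fixed grey steel case 220 deep, 282 wide, 227 high. Origin on the bench under its front face; x to its back, the wall nearest the robot 100 off in +y, the far wall 182 off in -y. Its door, 160 wide, 126 high, underside 47 above the bench, turns easily on the edge farthest from the robot, outwards, anticlockwise from above, to 1.5 rad. Only the last 2.5 mm of the bolt free it.
- bolt_place (a point): Fixed point on the oven where the bolt's level pull loop stands, 90 above the bench, free below. The loop (6 thick wire, 48 clear along y, 20 clear along x) is clamped on the bolt, shot by hand: its middle is within 17 mm of here along y. x points into the oven, y along the bolt: pulling in +y, towards the robot, draws it (about 4 N, stays where left) till it stops dead. Over 15 N strains it.
- door_pull (a point): Middle of the door pull, a loop of 6 thick steel bar at the door's top corner, 36 clear along the door, 30 clear out from it; its outer bar runs at this point's height, 17 out (-x), 179 above the bench, 6 above the door's top. x points into the oven while the door is shut, y to the door's free edge, z up; they turn with the door. The upright hinge axis is 31 in (+x) and 134 back (-y) from here.
- oven_hook: The oven hook as a whole; origin under the middle of the handle, axes as hook_handle.
- rod_rest: Bystander: fire-brick rod rest, 50 x 120 x 23, origin under its middle.
- frit_jar: Bystander: small round jar with a dark lid, 52 across, 68 high, origin under its middle.
- mug: Bystander: white mug, 82 x 114 x 91, origin under its middle.
- shears: Bystander: shears with orange handles, 99 x 187 x 18, origin under the middle.
- paddle: Bystander: graphite paddle with a wooden handle, 45 x 238 x 22, origin under the middle.
- tape: Bystander: roll of pale tape, 104 across, 25 high, origin under the middle.

How it is judged (in metres and radians):
On the way, in this order (a step that is already met when the one before it is completed fails the run):
1. the hook is picked up off the bench (height (world z) of hook_handle above 0.06 m), for 0.2 s.
2. the door is swung open 40 degrees or more (angle between the x axis of door_pull and the x axis of annealer, either way round above 0.7 rad), for 0.1 s.
At the end, for the whole second after the job is handed in: The door stands open by more than 0.70 rad (40 degrees); the hook lies still on the bench, handle centre and end both lower than 30 mm, and does not touch the oven (angle between the x axis of door_pull and the x axis of annealer, either way round above 0.7 rad and height (world z) of each of hook_handle, hook_end below 0.03 m and linear speed of oven_hook below 0.02 m/s and contact force between oven_hook and annealer below 0.1 N).
It fails at once if the hand or arm touches the hot oven, its door or bolt (contact force between any of the fingers, the arm and annealer above 0.5 N).
It fails at once if the hook strains the oven's bolt, loop or door with more than 15 N (contact force between oven_hook and annealer above 15 N).
It fails at once if a bystander is moved more than 30 mm (distance of any of rod_rest, frit_jar, mug, shears, paddle, tape from where it was at the start of the episode above 0.03 m).
It also fails if it takes over 72 s, if anything falls off the work surface, if the arm or the gripper's body presses on something with over 40 N, if the wrist force passes 120 N, or if a joint passes its speed limit or range.

ROBOT

A 6-joint arm with a two-finger parallel gripper is mounted at the origin on a cart in front of the work surface, level with it; the furniture and walls round the work are solid. World frame = base frame: x ahead of the robot, y to its left, z up, the work surface at z = 0. Lengths are in mm, angles in rad, forces in N, time in s.
With the tool pointing down it reaches from about 300 to 775 mm from the base axis. Payload 14.6 kg.
Tool frame: the origin (TCP) lies at the very end of the fingers, on their centre line; the grasp point (between the pads) lies 19 mm behind it; z points along the fingers, y is the line along which they close (so a half turn about z gives the same grasp; the last joint's range is limited). The gripper opens to 94 mm and grips with 3 to 60 N. Pads are 16 mm wide; open, the fingers measure 119 mm over their backs; the gripper's body (75 mm by 177 mm) begins 78 mm behind the grasp point.
Start: joints at [-1.278, 0.3, 1.521, -0, 1.321, -0.067], TCP at [193.64, -514.774, 205.446] pointing down, gripper open.
Joint ranges: [-3.03, 3.03], [-0.79, 2.21], [0.23, 2.52], [-1.04, 4.18], [0, 3.07], [-2.55, 2.55]. Speed limits (rad/s): [2.22, 2.22, 2.57, 3.14, 3.14, 3.14].

INTERFACE

Orientations are given as [roll, pitch, yaw] about the fixed x, y, z axes, in that order (R = Rz(yaw) Ry(pitch) Rx(roll)).
In Python, from cell import manip, camera, get_calibration gives the robot as it stands. The module is installed in compiled form; this text tells all that it offers.
- The arm moves only by the tool jog_arm, never from a script. Its argument "plan" is one flat list of numbers, 6 for each row, row after row: the shift along the world's x, y, z in m, then the turn, a rotation vector about the world's x, y, z in degrees. A call has 1 to 20 rows; each row is the pose to reach, as a shift and turn from the pose commanded when the call began; what a row does not reach only later rows make up. A row lasts 1/10 s, in which the tool goes at most 50 mm and 8.59 degrees, less where a joint would pass 70% of its speed; a pose out of reach is approached as far as the arm can. A call with a gripper value outside its range is refused whole. "claw" is the finger opening in m, from 0 to 0.094, set as the call begins (left out, the last holds). The fingers move at their own pace and stop on an object; "force" is the grip in N (left out, the last holds). Time passes only in rows, so rows that repeat a pose let the fingers close. It gives the time, the measured TCP pose, the force, the opening and the grip force at its end, in the units of the state.
- manip.read_state(): the state, without advancing time (a new reading comes with each control period).
- camera(name): name is "side" or "top"; returns (picture, depth): 400x640x3 uint8, red, green, blue; 400x640 float32, mm along the optical axis (not along the pixel's ray), 0 where there is no reading.
- get_calibration(name): a dict with "fx", "fy", "cx", "cy" (pixels), "origin" and "attitude" of the camera in the world. Camera axes: x right, y down, z forward; pixel columns grow to the right and rows downward; lengths in mm; the calibration is good to about 2 mm. A picture is of the moment at which its call begins. get_calibration takes no time and is no camera call.
- manip.sign_off(): hands the job in; it is judged then, once.
The state is a dict: "clock": time; "joints": joint angles; "qd": joint speeds; "effort": joint torques, N m; "eef_pos": TCP position; "eef_rot": TCP orientation; "wrist_force": force on the tool from outside, world axes, zero at the start; "moment": the same for the moment, N m; "finger_gap": finger opening in mm; "finger_force": force on a finger pad.
Only numpy, scipy, OpenCV 4.12 (cv2) and the standard library are available. Lean on these libraries where they do the work, as an engineer would, in place of code of your own. Each camera call takes 0.05 s, during which the arm holds its last target. There are 200 camera calls.

## Working session

There is one attempt and no reset: what is moved stays moved. The work goes in short steps, Python scripts to look and compute and a tool call to move; the robot and the scene stay as the last step left them, time stands still between calls to the robot, and variables do not carry over. Pictures are saved under pics/ and viewed, at most 10 in all, crops included, and the job is handed in when it is done.

Besides the shell and the picture viewer there is one more tool, called after "Emit:" as name(argument=value, ...) on one line, values as JSON. jog_arm: Moves the arm, as the interface text tells. Its arguments: {"type":"object","properties":{"plan":{"type":"array"},"claw":{"type":"number"},"force":{"type":"number"}},"required":["plan"]}

```bash
mkdir -p pics; cat > h.py <<'E'
import numpy as np, cv2
from cell import manip, camera, get_calibration
from scipy.spatial.transform import Rotation as R
def cal(n):
    c=get_calibration(n); K=np.array([[c['fx'],0,c['cx']],[0,c['fy'],c['cy']],[0,0,1.]])
    a=np.array(c['attitude'],float); M=a if a.shape==(3,3) else R.from_euler('xyz',a).as_matrix()
    return K,M,np.array(c['origin'],float)
def cloud(n,d):
    K,M,o=cal(n); v,u=np.mgrid[:400,:640]
    p=np.stack([(u-K[0,2])/K[0,0]*d,(v-K[1,2])/K[1,1]*d,d],-1)
    return p@M.T+o
def plane(n,u,v,z):
    K,M,o=cal(n); r=M@np.array([(u-K[0,2])/K[0,0],(v-K[1,2])/K[1,1],1]); return o+r*(z-o[2])/r[2]
def proj(n,p):
    K,M,o=cal(n); q=K@(M.T@(np.array(p,float)-o)); return q[:2]/q[2]
E
python3 - <<'E'
from h import *
for n in ['top','side']:
    p,d=camera(n); cv2.imwrite(f'pics/{n}0.png',p[:,:,::-1]); np.savez(f'{n}0.npz',p=p,d=d); print(get_calibration(n))
print(manip.read_state())
E
```

```text
{'fx': 505.40919713865213, 'fy': 505.40919713865213, 'cx': 323.5946222048141, 'cy': 205.76990689717593, 'origin': array([-319.28924197, -168.36056253, 1913.46573371]), 'attitude': array([-2.66113407e+00,  5.66893049e-04, -1.30774205e+00])}
{'fx': 407.8898960987558, 'fy': 407.8898960987558, 'cx': 320.1849196941798, 'cy': 198.68393767561315, 'origin': array([ 488.97209736, -779.23390796, 1311.08032635]), 'attitude': array([-2.51138167e+00,  1.13599256e-03, -1.17725540e-01])}
{'clock': 0.1, 'joints': array([-1.27757743e+00,  3.00429046e-01,  1.52148729e+00, -1.69777858e-05,
        1.32065210e+00, -6.66050374e-02]), 'qd': array([-2.42895453e-05, -2.21995724e-03, -2.08954912e-03, -2.04878234e-03,
       -7.42258304e-04,  2.52073544e-04]), 'effort': array([-1.21598998e-03, -5.32650268e+01, -3.53293276e+01,  7.09125982e-02,
        2.34450441e-02, -4.58412785e-05]), 'eef_pos': array([ 193.58973274, -514.57906489,  204.94906198]), 'eef_rot': array([-3.14061795e+00, -4.85346838e-05,  3.59828122e-01]), 'wrist_force': array([ 0.37281575,  0.32481322, -0.30194583]), 'moment': array([ 0.01655755, -0.0095037 ,  0.0226374 ]), 'finger_force': 0.0, 'finger_gap': 93.75053356824411}
```

View pics/top0.png

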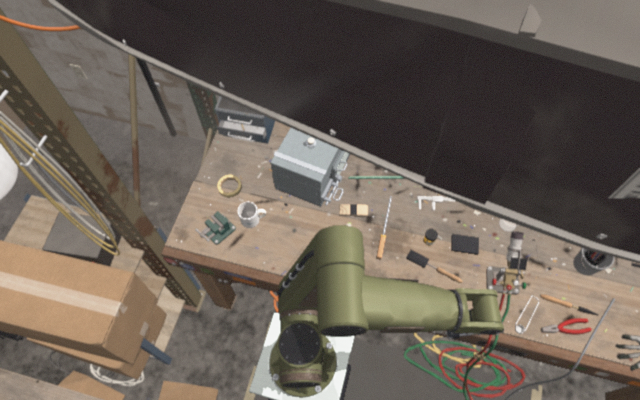

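View pics/side0.png

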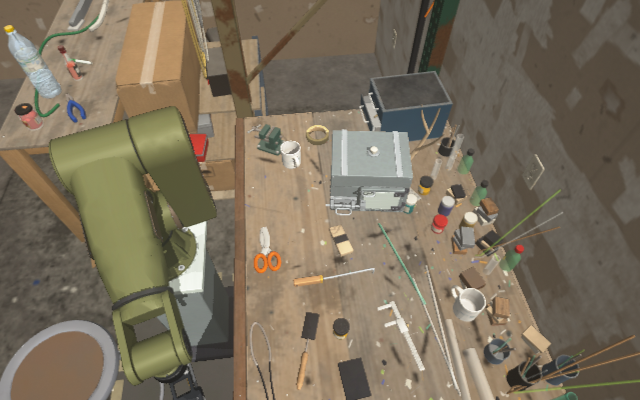

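```bash
python3 - <<'E'
from h import *
s=np.load('side0.npz'); t=np.load('top0.npz')
a=cv2.resize(s['p'][120:220,320:430,::-1],None,fx=5,fy=5,interpolation=cv2.INTER_CUBIC)
cv2.imwrite('pics/s1.png',a)
b=cv2.resize(s['p'][260:295,285:385,::-1],None,fx=5,fy=5,interpolation=cv2.INTER_CUBIC)
c=np.zeros((600,800,3),np.uint8); c[:500,:550]=a; 
cv2.imwrite('pics/s1.png',a)
cv2.imwrite('pics/s2.png',b)
P=cloud('side',s['d'])
for uv in [(300,282),(320,279),(345,274),(374,269),(340,140),(400,140),(370,165),(335,180),(407,180),(343,211),(385,200)]: print(uv,P[uv[1],uv[0]].round())
hsv=cv2.cvtColor(s['p'],cv2.COLOR_RGB2HSV); 
m=cv2.inRange(hsv[270:292,288:330],(5,110,120),(22,255,255)); ys,xs=np.nonzero(m); print(len(xs))
print(cv2.minAreaRect(np.stack([xs+288,ys+270],1).astype(np.float32)))
# oven top points
z=P[:,:,2]; m=(abs(z-227)<6)&(P[:,:,1]>-100)&(P[:,:,0]>300)
m[:, :320]=0;m[:,430:]=0;m[:100]=0;m[230:]=0
q=P[m]; print(len(q), cv2.minAreaRect(q[:,:2].astype(np.float32)), np.median(q[:,2]))
E
```

```text
(300, 282) [ 488. -189.   29.]
(320, 279) [ 557. -187.   31.]
(345, 274) [ 644. -178.   29.]
(374, 269) [ 746. -174.   34.]
(340, 140) [685. 264. 226.]
(400, 140) [902. 235. 229.]
(370, 165) [771. 130. 227.]
(335, 180) [644. 102. 197.]
(407, 180) [891.  66. 205.]
(343, 211) [681. 101.   1.]
(385, 200) [823.  54. 114.]
220
((308.0426025390625, 280.3123779296875), (7.746490955352783, 29.094375610351562), 82.23483276367188)
3488 ((784.970458984375, 189.35958862304688), (228.3987579345703, 282.36175537109375), 80.86773681640625) 227.97678468994684
```

View pics/s1.png

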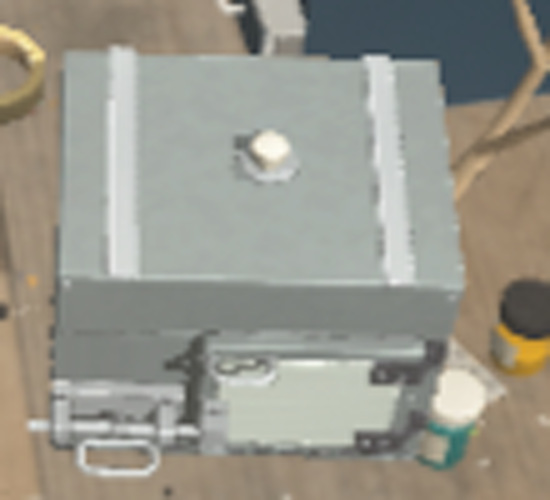

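View pics/s2.png

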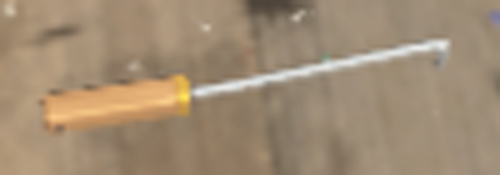

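```bash
python3 - <<'E'
from h import *
s=np.load('side0.npz'); t=np.load('top0.npz')
f=lambda x,y,k=5,ox=320,oy=120:((x+.5)/k-.5+ox,(y+.5)/k-.5+oy)
print('oven top corners FL FR BL BR')
C=[]
for x,y in [(62,280),(462,288),(66,52),(438,62)]:
    p=plane('side',*f(x,y),227); C.append(p[:2]); print(p.round(1))
FL,FR,BL,BR=C
print('yaws',np.degrees([np.arctan2(*(FR-FL)[::-1]),np.arctan2(*(BR-BL)[::-1])]),np.linalg.norm(FR-FL),np.linalg.norm(BL-FL))
for x in [(80,457),(158,457),(119,441),(119,471)]: print('loop',plane('side',*f(*x),90).round(1))
for x in [(217,369),(275,369),(246,381)]: print('pull',plane('side',*f(*x),179).round(1))
g=lambda x,y:f(x,y,5,285,260)
for x,z in [((44,112),14),((186,95),14),((188,113),28),((188,76),28),((448,42),36),((440,64),1.5)]: print('hook',plane('side',*g(*x),z).round(1))
# top-view crops
a=cv2.resize(t['p'][120:210,265:355,::-1],None,fx=6,fy=6,interpolation=cv2.INTER_CUBIC)
b=cv2.resize(t['p'][190:265,365:405,::-1],None,fx=6,fy=6,interpolation=cv2.INTER_CUBIC)
c=np.zeros((540,790,3),np.uint8); c[:540,:540]=a; c[:450,545:785]=b; cv2.imwrite('pics/t1.png',c)
# front face / top edges from depth
P=cloud('side',s['d']); z=P[:,:,2]
for v in range(176,186,2): print(v,[P[v,u].round(0).tolist() for u in (340,370,400)])
E
```

```text
oven top corners FL FR BL BR
[632.4  98.8 227. ]
[903.1  59.4 227. ]
[665.1 317.2 227. ]
[939.4 273.8 227. ]
yaws [-8.27834517 -8.98564619] 273.5691062055255 220.88165325391344
loop [641.2  44.   90. ]
loop [697.4  37.3  90. ]
loop [671.4  54.6  90. ]
loop [667.4  28.5  90. ]
pull [734.8  45.9 179. ]
pull [774.7  41.2 179. ]
pull [752.8  33.4 179. ]
hook [ 466.  -179.5   14. ]
hook [ 564.1 -178.4   14. ]
hook [ 563.1 -198.2   28. ]
hook [ 566.4 -171.1   28. ]
hook [ 746.7 -170.7   36. ]
hook [ 744.8 -170.3    1.5]
176 [[660.0, 97.0, 223.0], [762.0, 83.0, 225.0], [861.0, 64.0, 233.0]]
178 [[661.0, 100.0, 208.0], [763.0, 83.0, 214.0], [863.0, 65.0, 222.0]]
180 [[489.0, -779.0, 1311.0], [763.0, 81.0, 206.0], [865.0, 64.0, 211.0]]
182 [[662.0, 100.0, 186.0], [765.0, 83.0, 191.0], [869.0, 68.0, 195.0]]
184 [[662.0, 99.0, 175.0], [766.0, 81.0, 182.0], [868.0, 62.0, 191.0]]
```

View pics/t1.png

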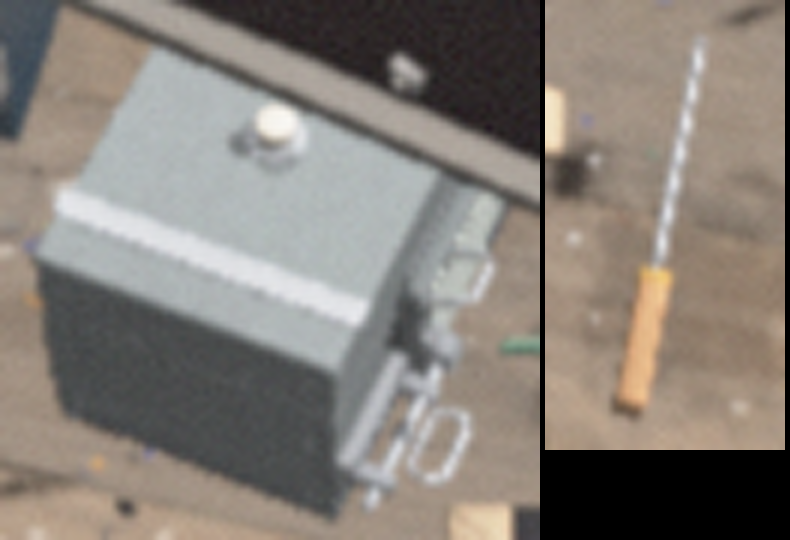

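```bash
python3 - <<'E'
from h import *
f=lambda x,y,ox=265,oy=120,k=6:((x+.5)/k-.5+ox,(y+.5)/k-.5+oy)
print('FL',plane('top',*f(335,372),227).round(1),'BL',plane('top',*f(38,258),227).round(1))
for x in [(441,446),(423,478),(457,413),(413,457),(469,435)]: print('loop',x,plane('top',*f(*x),90).round(1))
for x in [(485,300),(495,257),(489,280)]: print('pullouter',plane('top',*f(*x),179).round(1))
g=lambda x,y:f(x-545,y,365,190)
for x,z in [((655,270),28),((630,408),14),((641,270),24),((671,272),24),((699,40),36)]: print('hook',plane('top',*g(*x),z).round(1))
E
```

```text
FL [627.7 100.3 227. ] BL [660.5 311.4 227. ]
loop (441, 446) [666.8  36.5  90. ]
loop (423, 478) [639.4  42.2  90. ]
loop (457, 413) [694.9  32.2  90. ]
loop (413, 457) [653.5  52.9  90. ]
loop (469, 435) [680.2  20.   90. ]
pullouter [734.5  25.6 179. ]
pullouter [769.3  27.3 179. ]
pullouter [750.5  26.8 179. ]
hook [ 564.1 -180.3   28. ]
hook [ 467.  -185.3   14. ]
hook [ 563.5 -171.1   24. ]
hook [ 567.3 -191.2   24. ]
hook [ 742.4 -173.4   36. ]
```

Emit:
jog_arm(plan=[0.322,0.334,-0.1,0,0,-18,0.322,0.334,-0.1,0,0,-18,0.322,0.334,-0.1,0,0,-18,0.322,0.334,-0.1,0,0,-18,0.322,0.334,-0.1,0,0,-18,0.322,0.334,-0.1,0,0,-18,0.322,0.334,-0.1,0,0,-18,0.322,0.334,-0.1,0,0,-18,0.322,0.334,-0.1,0,0,-18,0.322,0.334,-0.1,0,0,-18,0.322,0.334,-0.1,0,0,-18,0.322,0.334,-0.1,0,0,-18], claw=0.06)

```text
clock: 1.3
eef_pos: [515.4, -180.5, 105.0]
eef_rot: [-3.141, 0.001, 0.047]
wrist_force: [0.3, -0.2, 0.0]
finger_gap: 60.0
finger_force: 0.0
```

Descend and grip at moderate force.

Emit:
jog_arm(plan=[0,0,-0.05,0,0,0,0,0,-0.09,0,0,0,0,0,-0.102,0,0,0,0,0,-0.102,0,0,0,0,0,-0.102,0,0,0])

```text
clock: 1.8
eef_pos: [516.0, -181.7, 4.8]
eef_rot: [3.141, -0.001, 0.045]
wrist_force: [0.8, -0.9, 1.0]
finger_gap: 60.1
finger_force: 0.0
```

Emit:
jog_arm(plan=[0,0,0,0,0,0,0,0,0,0,0,0,0,0,0,0,0,0,0,0,0,0,0,0,0,0,0,0,0,0,0,0,0,0,0,0,0,0,0,0,0,0], claw=0.01, force=50)

```text
clock: 2.5
eef_pos: [515.7, -180.8, 3.6]
eef_rot: [3.142, -0.0, 0.046]
wrist_force: [-1.4, 0.1, 2.0]
finger_gap: 21.8
finger_force: 50.0
```

Emit:
jog_arm(plan=[0,0,0.04,0,0,0,0,0,0.08,0,0,0,0,0,0.125,0,0,0,0,0,0.125,0,0,0,0,0,0.125,0,0,0,0,0,0.125,0,0,0])

```text
clock: 3.1
eef_pos: [514.9, -180.4, 126.8]
eef_rot: [-3.14, 0.002, 0.046]
wrist_force: [-0.3, -0.2, -3.2]
finger_gap: 21.7
finger_force: 50.0
```

```bash
python3 - <<'E'
from h import *
st=manip.read_state(); print(st['eef_pos'],st['eef_rot'],st['finger_gap'])
c=np.zeros((560,800,3),np.uint8)
for i,n in enumerate(['side','top']):
    p,d=camera(n); np.savez(f'{n}1.npz',p=p,d=d)
    x,y=[int(v) for v in proj(n,[745,-171,150])]; print(n,x,y)
    c[:,i*402:i*402+398]=cv2.resize(p[y-28:y+28,x-20:x+20,::-1],(398,560),interpolation=cv2.INTER_CUBIC)
cv2.imwrite('pics/e1.png',c)
E
```

```text
[ 514.86737611 -180.44267392  126.76718071] [-3.14038873e+00  2.47513606e-03  4.56401287e-02] 21.707150140460623
side 377 252
top 393 182
```

View pics/e1.png

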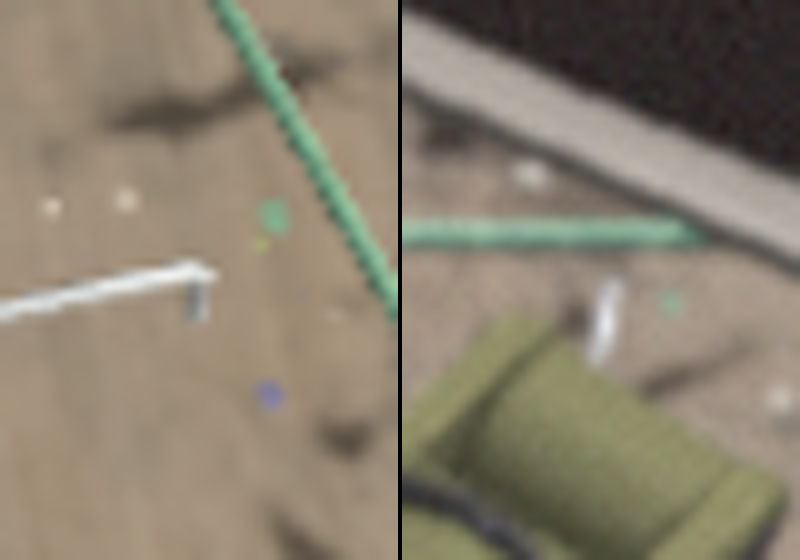

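```bash
python3 - <<'E'
from h import *
k=9.95
print(plane('side',(201+.5)/k-.5+357,(316+.5)/10-.5+224,125).round(1), plane('side',(201+.5)/k-.5+357,(272+.5)/10-.5+224,161).round(1))
print(plane('top',(211+.5)/k-.5+373,(290+.5)/10-.5+154,161).round(1))
d=np.load('side1.npz')['d'];P=cloud('side',d)
for u,v in [(360,254),(365,253),(370,252),(375,251),(376,252)]: print(P[v,u].round())
E
```

```text
[ 746.  -168.6  125. ] [ 741.3 -171.6  161. ]
[ 736.7 -174.   161. ]
[ 687. -175.  157.]
[ 703. -174.  158.]
[ 719. -174.  162.]
[ 735. -173.  163.]
[ 741. -169.  148.]
```

Emit:
jog_arm(plan=[-0.02,0.04,0,0,0,5,-0.04,0.08,0,0,0,10,-0.055,0.115,0,0,0,14.5,-0.0652,0.135,0,0,0,14.5,-0.0652,0.146,0,0,0,14.5,-0.0652,0.1524,0,0,0,14.5,-0.0652,0.1524,0,0,0,14.5,-0.0652,0.1524,0,0,0,14.5])

```text
clock: 4.0
eef_pos: [450.8, -28.9, 128.2]
eef_rot: [-3.142, 0.0, 0.298]
wrist_force: [0.7, 0.0, -1.0]
finger_gap: 21.0
finger_force: 50.0
```

```bash
python3 - <<'E'
from h import *
st=manip.read_state(); print(st['eef_pos'],st['eef_rot'],st['finger_gap'])
c=np.zeros((560,800,3),np.uint8)
for i,n in enumerate(['side','top']):
    p,d=camera(n); np.savez(f'{n}2.npz',p=p,d=d)
    x,y=[int(v) for v in proj(n,[668,39,110])]; print(n,x,y)
    c[:,i*402:i*402+398]=cv2.resize(p[y-28:y+28,x-20:x+20,::-1],(398,560),interpolation=cv2.INTER_CUBIC)
cv2.imwrite('pics/e2.png',c)
E
```

```text
[450.76435811 -28.93728528 128.1620371 ] [-3.14152100e+00  4.50374036e-04  2.98211597e-01] 21.026563137993936
side 343 208
top 337 191
```

View pics/e2.png

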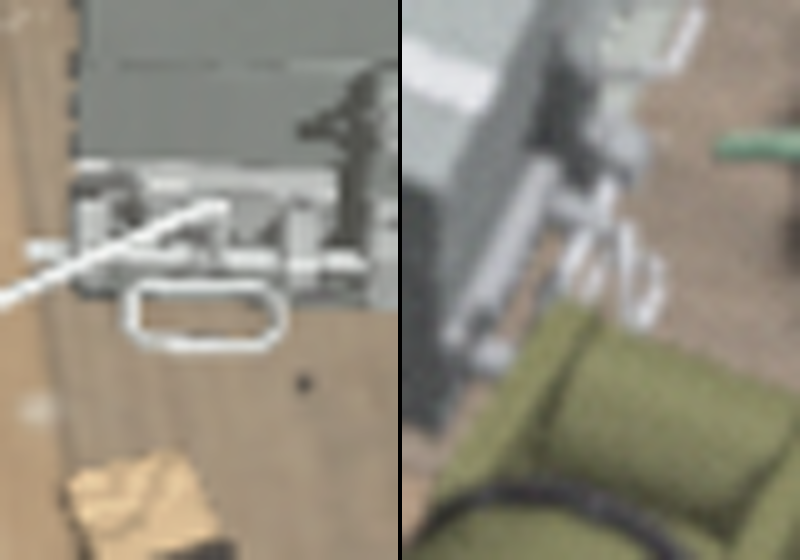

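```bash
python3 - <<'E'
from h import *
k=9.95
F=lambda x,y:((x+.5)/k-.5+323,(y+.5)/10-.5+180)
print('pin top z166 (centreline upper)',plane('side',*F(218,206),163).round(1),'tip',plane('side',*F(220,245),126).round(1))
print('loop',plane('side',*F(205,316),90).round(1),[plane('side',*F(*q),90).round(1) for q in [(128,316),(283,316),(205,287),(205,346)]])
G=lambda x,y:((x-402+.5)/k-.5+317,(y+.5)/10-.5+163)
print('top shank end',plane('top',*G(603,245),163).round(1),'loop',[plane('top',*G(*q),90).round(1) for q in [(660,262),(635,320),(625,228),(643,275)]])
E
```

```text
pin top z166 (centreline upper) [669.1  36.3 163. ] tip [673.   45.6 126. ]
loop [668.3  40.1  90. ] [array([640.5,  43.4,  90. ]), array([696.5,  36.7,  90. ]), array([670.2,  52.7,  90. ]), array([666.3,  27.1,  90. ])]
top shank end [656.2  41.1 163. ] loop [array([695.2,  24.9,  90. ]), array([665.9,  28.2,  90. ]), array([707.1,  43. ,  90. ]), array([687.4,  30.2,  90. ])]
```

Emit:
jog_arm(plan=[0,0.001,-0.02,0,0,0,0,0.001,-0.028,0,0,0,0,0.001,-0.034,0,0,0,0,0.001,-0.038,0,0,0,0,0.001,-0.038,0,0,0])

```text
clock: 4.6
eef_pos: [450.4, -27.5, 90.3]
eef_rot: [-3.141, 0.0, 0.299]
wrist_force: [0.3, 0.1, -1.7]
finger_gap: 22.0
finger_force: 50.0
```

Emit:
jog_arm(plan=[0,0,-0.004,0,0,0,0,0,-0.008,0,0,0,0,0,-0.012,0,0,0,0,0,-0.012,0,0,0,0,0,-0.012,0,0,0])

```text
clock: 5.1
eef_pos: [450.4, -27.4, 78.4]
eef_rot: [-3.142, 0.0, 0.299]
wrist_force: [-0.3, -0.6, -2.2]
finger_gap: 21.8
finger_force: 50.0
```

```bash
python3 - <<'E'
from h import *
st=manip.read_state(); print(st['eef_pos'],st['eef_rot'],st['finger_gap'],st['wrist_force'],st['moment'])
p,d=camera('side'); np.savez('side3.npz',p=p,d=d)
cv2.imwrite('pics/e3.png',cv2.resize(p[180:236,323:363,::-1],(398,560),interpolation=cv2.INTER_CUBIC))
E
```

```text
[450.41610714 -27.35520528  78.40817481] [-3.14150860e+00  1.40660696e-04  2.98764251e-01] 21.77793583239884 [-0.28033036 -0.59199427 -2.2380745 ] [-0.01150709  0.04431909 -0.05938054]
```

View pics/e3.png

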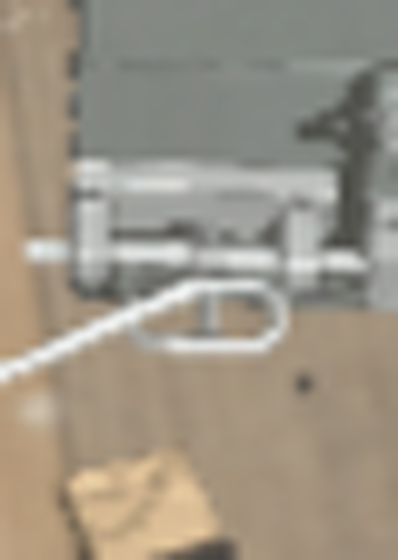

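Emit:
jog_arm(plan=[-0.006,0.0009,0,0,0,0,-0.012,0.0018,0,0,0,0,-0.016,0.0025,0,0,0,0,-0.018,0.0028,0,0,0,0,-0.018,0.0028,0,0,0,0], force=25)

```text
clock: 5.65
eef_pos: [432.2, -24.5, 78.6]
eef_rot: [3.142, -0.0, 0.299]
wrist_force: [0.9, -0.3, -1.5]
finger_gap: 21.7
finger_force: 25.0
```

Emit:
jog_arm(plan=[-0.001,0.00015,0,0,0,0,-0.002,0.0003,0,0,0,0,-0.003,0.00046,0,0,0,0,-0.004,0.0006,0,0,0,0])

```text
clock: 6.05
eef_pos: [428.4, -24.0, 78.4]
eef_rot: [3.142, 0.0, 0.299]
wrist_force: [0.7, 0.2, -2.5]
finger_gap: 21.8
finger_force: 25.0
```

Emit:
jog_arm(plan=[-0.001,0.00015,0,0,0,0,-0.002,0.0003,0,0,0,0,-0.003,0.00046,0,0,0,0])

```text
clock: 6.35
eef_pos: [425.8, -23.5, 78.6]
eef_rot: [3.141, -0.001, 0.299]
wrist_force: [4.6, 0.9, -1.9]
finger_gap: 22.0
finger_force: 25.0
```

Emit:
jog_arm(plan=[-0.001,0.00015,0,0,0,0,-0.002,0.0003,0,0,0,0])

```text
clock: 6.55
eef_pos: [423.6, -23.2, 78.6]
eef_rot: [3.141, -0.001, 0.299]
wrist_force: [4.5, 0.5, -3.0]
finger_gap: 22.0
finger_force: 25.0
```

Emit:
jog_arm(plan=[-0.001,0.00015,0,0,0,0,-0.002,0.0003,0,0,0,0])

```text
clock: 6.75
eef_pos: [421.5, -22.9, 78.5]
eef_rot: [3.142, -0.0, 0.299]
wrist_force: [4.2, 1.1, -2.1]
finger_gap: 22.0
finger_force: 25.0
```

Emit:
jog_arm(plan=[-0.001,0.00015,0,0,0,0,-0.002,0.0003,0,0,0,0])

```text
clock: 6.95
eef_pos: [419.4, -22.6, 78.5]
eef_rot: [3.142, -0.0, 0.299]
wrist_force: [4.5, 0.4, -2.7]
finger_gap: 21.8
finger_force: 25.0
```

Emit:
jog_arm(plan=[-0.001,0.00015,0,0,0,0,-0.002,0.0003,0,0,0,0], force=12)

```text
clock: 7.15
eef_pos: [417.4, -22.3, 78.5]
eef_rot: [3.142, -0.0, 0.299]
wrist_force: [4.4, 1.5, -3.0]
finger_gap: 21.8
finger_force: 12.0
```

Emit:
jog_arm(plan=[-0.001,0.00015,0,0,0,0])

```text
clock: 7.25
eef_pos: [416.4, -22.2, 78.5]
eef_rot: [3.142, -0.0, 0.299]
wrist_force: [3.7, 1.7, -2.6]
finger_gap: 21.7
finger_force: 12.0
```

Emit:
jog_arm(plan=[-0.001,0.00015,0,0,0,0])

```text
clock: 7.35
eef_pos: [415.4, -22.0, 78.5]
eef_rot: [3.142, -0.0, 0.299]
wrist_force: [3.9, 1.2, -1.7]
finger_gap: 21.9
finger_force: 12.0
```

Emit:
jog_arm(plan=[-0.001,0.00015,0,0,0,0])

```text
clock: 7.45
eef_pos: [414.4, -21.9, 78.5]
eef_rot: [3.142, -0.0, 0.299]
wrist_force: [4.7, 1.8, -2.6]
finger_gap: 22.0
finger_force: 12.0
```

Emit:
jog_arm(plan=[-0.001,0.00015,0,0,0,0])

```text
clock: 7.55
eef_pos: [413.4, -21.7, 78.4]
eef_rot: [-3.142, 0.0, 0.299]
wrist_force: [4.1, 1.1, -2.0]
finger_gap: 22.2
finger_force: 12.0
```

Emit:
jog_arm(plan=[-0.001,0.00015,0,0,0,0])

```text
clock: 7.65
eef_pos: [412.4, -21.6, 78.5]
eef_rot: [3.142, -0.0, 0.299]
wrist_force: [3.8, 0.4, -1.9]
finger_gap: 21.7
finger_force: 12.0
```

```bash
python3 - <<'E'
from h import *
p,d=camera('side'); q=np.load('side3.npz')['p']
for n,a in (('before',q),('now',p)):
    print(n)
    for v in (212,213,214,215): print(v,a[v,325:356].mean(1).astype(int))
E
```

```text
before
212 [154 147 134 136 146 143 166 220 239 237 199 188 150 140 140 141 145 139
 139 168 147 144 141 140 137 155 193 143 143 145 145]
213 [153 148 135 135 169 221 237 228 183 171 152 161 161 148 155 163 151 129
 129 140 143 145 142 137 177 220 172 145 146 146 145]
214 [154 153 169 220 242 226 180 167 148 144 144 150 164 172 188 222 228 221
 223 223 224 224 224 225 219 169 148 145 144 145 145]
215 [179 224 239 214 180 165 144 146 148 146 144 144 150 151 152 166 172 169
 169 168 171 170 168 166 161 145 145 146 144 144 145]
now
212 [174 150 134 136 146 150 176 186 151 142 139 140 141 140 140 141 145 145
 142 144 153 187 202 140 145 148 146 143 142 145 144]
213 [153 148 136 134 145 146 165 201 201 182 180 177 176 178 177 177 162 137
 136 164 216 221 156 138 141 145 145 145 146 146 145]
214 [154 148 138 134 146 147 147 165 179 171 174 177 179 182 197 225 228 221
 223 227 224 166 143 137 140 143 144 145 144 145 145]
215 [155 149 138 131 142 146 143 148 153 150 149 150 153 152 153 167 172 169
 168 169 166 147 143 139 141 143 145 145 144 144 145]
```

Emit:
jog_arm(plan=[-0.001,0.00015,0,0,0,0])

```text
clock: 7.8
eef_pos: [411.4, -21.4, 78.5]
eef_rot: [3.142, -0.0, 0.299]
wrist_force: [4.3, 1.6, -1.8]
finger_gap: 21.5
finger_force: 12.0
```

Emit:
jog_arm(plan=[-0.001,0.00015,0,0,0,0])

```text
clock: 7.9
eef_pos: [410.4, -21.3, 78.4]
eef_rot: [-3.142, -0.0, 0.299]
wrist_force: [4.1, 0.5, -1.6]
finger_gap: 21.8
finger_force: 12.0
```

Emit:
jog_arm(plan=[-0.001,0.00015,0,0,0,0])

```text
clock: 8.0
eef_pos: [409.4, -21.1, 78.4]
eef_rot: [3.142, 0.0, 0.299]
wrist_force: [4.9, 0.3, -2.0]
finger_gap: 22.3
finger_force: 12.0
```

Emit:
jog_arm(plan=[-0.001,0.00015,0,0,0,0])

```text
clock: 8.1
eef_pos: [408.3, -20.9, 78.5]
eef_rot: [-3.142, 0.0, 0.299]
wrist_force: [5.6, 0.8, -2.2]
finger_gap: 21.8
finger_force: 12.0
```

Emit:
jog_arm(plan=[-0.001,0.00015,0,0,0,0])

```text
clock: 8.2
eef_pos: [407.3, -20.8, 78.4]
eef_rot: [-3.142, 0.0, 0.299]
wrist_force: [4.8, 1.0, -2.6]
finger_gap: 22.1
finger_force: 12.0
```

Emit:
jog_arm(plan=[-0.001,0.00015,0,0,0,0])

```text
clock: 8.3
eef_pos: [406.4, -20.6, 78.5]
eef_rot: [-3.142, -0.0, 0.299]
wrist_force: [3.7, 1.5, -1.7]
finger_gap: 21.7
finger_force: 12.0
```

Emit:
jog_arm(plan=[-0.001,0.00015,0,0,0,0])

```text
clock: 8.4
eef_pos: [405.4, -20.5, 78.4]
eef_rot: [3.142, -0.0, 0.299]
wrist_force: [4.8, 1.4, -2.1]
finger_gap: 21.6
finger_force: 12.0
```

Emit:
jog_arm(plan=[-0.001,0.00015,0,0,0,0])

```text
clock: 8.5
eef_pos: [404.5, -20.3, 78.5]
eef_rot: [3.142, -0.0, 0.299]
wrist_force: [7.7, 2.2, -2.1]
finger_gap: 21.8
finger_force: 12.0
```

Emit:
jog_arm(plan=[-0.001,0.00015,0,0,0,0])

```text
clock: 8.6
eef_pos: [404.2, -20.2, 78.8]
eef_rot: [3.141, -0.002, 0.299]
wrist_force: [11.4, 2.0, -1.4]
finger_gap: 22.1
finger_force: 12.0
```

```bash
python3 - <<'E'
from h import *
p,d=camera('side'); np.savez('side4.npz',p=p,d=d)
for v in (212,213,214,215): print(v,p[v,320:356].mean(1).astype(int))
E
```

```text
212 [235 194 180 165 154 153 147 133 148 172 160 154 145 144 142 139 140 141
 140 140 141 145 145 156 172 146 144 141 140 145 147 145 143 143 144 144]
213 [180 158 152 154 154 152 147 135 137 165 208 233 232 214 181 180 176 176
 178 176 176 162 160 210 213 146 145 142 138 141 145 144 145 145 146 144]
214 [155 152 153 155 154 153 148 138 135 148 174 198 185 178 171 173 176 179
 182 196 225 228 221 211 161 146 146 143 137 139 143 143 144 144 144 145]
215 [156 153 153 155 156 154 149 138 131 142 148 150 149 152 150 149 150 153
 152 153 167 171 168 158 143 147 146 143 139 140 143 145 145 144 144 144]
```

Emit:
jog_arm(plan=[0.004,-0.0006,0,0,0,0,0.012,-0.0018,0,0,0,0,0.015,-0.0023,0,0,0,0,0.015,-0.0023,0,0,0,0])

```text
clock: 9.05
eef_pos: [418.6, -22.6, 78.2]
eef_rot: [-3.141, 0.001, 0.299]
wrist_force: [-0.3, 0.6, -2.7]
finger_gap: 22.0
finger_force: 12.0
```

Emit:
jog_arm(plan=[0,0,0.005,0,0,0,0,0,0.015,0,0,0,0,0,0.03,0,0,0,0,-0.02,0.06,0,0,0,0,-0.04,0.1,0,0,0,0,-0.06,0.13,0,0,0,0,-0.06,0.13,0,0,0,0,-0.06,0.13,0,0,0], force=50)

```text
clock: 9.85
eef_pos: [418.2, -82.5, 208.8]
eef_rot: [3.141, -0.001, 0.298]
wrist_force: [-0.3, 0.2, -2.5]
finger_gap: 21.6
finger_force: 50.0
```

```bash
python3 - <<'E'
from h import *
st=manip.read_state(); print(st['eef_pos'],st['eef_rot'],st['finger_gap'],st['wrist_force'])
p,d=camera('side'); np.savez('side5.npz',p=p,d=d)
e=st['eef_pos']; a=st['eef_rot'][2]; pin=e+np.array([229*np.cos(a),229*np.sin(a),35]); x,y=proj('side',pin); print(pin,x,y)
x,y=int(x),int(y); P=cloud('side',d)
m=(abs(P[:,:,2]-pin[2]-4)<25)&(np.hypot(P[:,:,0]-e[0],P[:,:,1]-e[1])>90)&(np.hypot(P[:,:,0]-pin[0],P[:,:,1]-pin[1])<120)&(P[:,:,1]<pin[1]+15)
q=P[m]; i=np.argsort(q[:,0]); print(len(q)); print(q[i][::max(1,len(q)//12)].round(0)); print(q[i][-5:].round())
print(p[y-4:y+8,x-8:x+10].mean(2).astype(int))
E
```

```text
[418.21657479 -82.53224219 208.75170785] [ 3.14119944e+00 -7.09200884e-04  2.97855999e-01] 21.604993722337333 [-0.32692633  0.23432947 -2.49240285]
[637.13322127 -15.32731757 243.75170785] 338.3062299818917 199.30344754810324
84
[[525. -55. 232.]
 [535. -47. 229.]
 [545. -46. 232.]
 [555. -43. 231.]
 [562. -32. 231.]
 [575. -38. 237.]
 [585. -35. 242.]
 [592. -26. 240.]
 [605. -29. 242.]
 [615. -25. 246.]
 [626. -20. 243.]
 [636. -17. 242.]]
[[637. -16. 230.]
 [639. -16. 241.]
 [639. -18. 232.]
 [640. -16. 235.]
 [640. -16. 224.]]
[[104 130 130 129 129 130 130 128 128 128 129 130 130 129 129 130 132 131]
 [164 206 207 192 154 153 158 166 169 177 180 174 165 153 153 153 147 132]
 [165 192 193 190 182 181 182 185 185 187 187 186 184 182 183 182 181 179]
 [142 192 185 194 183 193 211 211 212 213 215 205 182 181 180 179 179 179]
 [103 129 125 158 163 158 153 163 168 167 172 170 163 162 158 145 146 147]
 [129 192 191 176 154 207 222 233 221 198 158 159 159 159 158 156 155 155]
 [122 161 196 223 234 236 198 175 176 175 157 158 158 157 157 158 158 158]
 [174 222 243 235 194 147 124 135 156 166 159 159 159 159 159 159 159 159]
 [244 209 205 185 111  92  98 118 151 142 106 118 143 136 109 108 126 157]
 [188 194 189 182 156 157 152 123 157 179 187 173 164 141 133 131 131 139]
 [156 211 198 192 178 188 193 172 163 199 221 219 219 217 217 215 210 210]
 [130 177 169 159 134 145 166 168 163 159 172 175 178 179 184 195 197 200]]
```

Emit:
jog_arm(plan=[0.03,-0.035,0,0,0,7,0.07,-0.06,0,0,0,14,0.11,-0.08,0,0,0,21,0.15,-0.09,0,0,0,28,0.171,-0.098,0,0,0,30,0.171,-0.098,0,0,0,30,0.171,-0.098,0,0,0,30])

```text
clock: 10.6
eef_pos: [588.9, -179.6, 206.7]
eef_rot: [-3.139, 0.001, 0.822]
wrist_force: [-0.5, 0.5, -2.1]
finger_gap: 21.2
finger_force: 50.0
```

Emit:
jog_arm(plan=[0.003,0.02,0,0,0,0,0.006,0.04,0,0,0,0,0.0092,0.0593,0,0,0,0,0.0092,0.0593,0,0,0,0,0.0092,0.0593,0,0,0,0])

```text
clock: 11.1
eef_pos: [598.0, -120.8, 208.5]
eef_rot: [-3.141, 0.0, 0.823]
wrist_force: [0.1, 0.1, -2.0]
finger_gap: 21.5
finger_force: 50.0
```

```bash
python3 - <<'E'
from h import *
st=manip.read_state(); print(st['eef_pos'],st['eef_rot'],st['finger_gap'],st['wrist_force'])
a=st['eef_rot'][2]; print('pin',st['eef_pos'][:2]+229*np.array([np.cos(a),np.sin(a)]))
c=np.zeros((500,800,3),np.uint8)
for i,n in enumerate(['side','top']):
    p,d=camera(n); np.savez(f'{n}6.npz',p=p,d=d)
    x,y=[int(v) for v in proj(n,[754,46,200])]; print(n,x,y)
    c[:,i*402:i*402+400]=cv2.resize(p[y-25:y+25,x-20:x+20,::-1],(400,500),interpolation=cv2.INTER_CUBIC)[:, :398 if i else 400]if not i else np.pad(cv2.resize(p[y-25:y+25,x-20:x+20,::-1],(398,500),interpolation=cv2.INTER_CUBIC),((0,0),(0,0),(0,0))) if False else 0
    im=cv2.resize(p[y-25:y+25,x-20:x+20,::-1],(398,500),interpolation=cv2.INTER_CUBIC); c[:,i*402:i*402+400]=0; c[:,i*402:i*402+398]=im
cv2.imwrite('pics/e4.png',c)
E
```

```text
[ 597.96437431 -120.8127472   208.53925521] [-3.14146887e+00  2.77952252e-04  8.22849656e-01] 21.54845218985248 [ 0.05690514  0.10158061 -2.04486845]
pin [753.71527238  47.06416529]
side 369 189
top 341 161
```

View pics/e4.png

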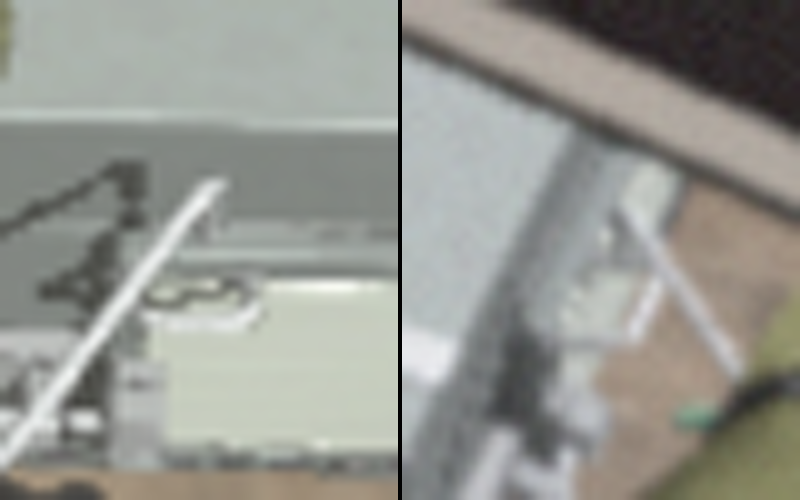

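```bash
python3 - <<'E'
from h import *
F=lambda x,y:((x+.5)/9.95-.5+349,(y+.5)/10-.5+164)
print('pin',plane('side',*F(214,187),243).round(1),'tip',plane('side',*F(213,235),208).round(1))
print('outer',[plane('side',*F(*q),179).round(1) for q in [(200,320),(146,300),(258,300)]])
G=lambda x,y:((x-402+.5)/9.95-.5+321,(y+.5)/10-.5+136)
print('pin',plane('top',*G(628,210),243).round(1),'outer',[plane('top',*G(*q),179).round(1) for q in [(648,310),(662,280),(635,338),(560,345)]])
E
```

```text
pin [752.6  42.4 243. ] tip [756.9  48.7 208. ]
outer [array([752.5,  34.5, 179. ]), array([735.4,  45.2, 179. ]), array([774.2,  40.6, 179. ])]
pin [751.6  41.  243. ] outer [array([748.3,  29.6, 179. ]), array([763.6,  27.5, 179. ]), array([734.1,  31.5, 179. ]), array([723. ,  59.9, 179. ])]
```

Emit:
jog_arm(plan=[0.001,0.002,-0.01,0,0,0,0.001,0.002,-0.018,0,0,0,0.001,0.002,-0.023,0,0,0,0.001,0.002,-0.026,0,0,0,0.001,0.002,-0.03,0,0,0])

```text
clock: 11.7
eef_pos: [599.7, -119.3, 178.2]
eef_rot: [3.142, -0.0, 0.822]
wrist_force: [-0.4, -0.9, -2.0]
finger_gap: 21.7
finger_force: 50.0
```

Emit:
jog_arm(plan=[0,0,-0.005,0,0,0,0,0,-0.01,0,0,0,0,0,-0.014,0,0,0,0,0,-0.014,0,0,0])

```text
clock: 12.1
eef_pos: [599.4, -119.1, 163.7]
eef_rot: [-3.141, 0.0, 0.822]
wrist_force: [1.1, -0.5, -2.5]
finger_gap: 21.7
finger_force: 50.0
```

```bash
python3 - <<'E'
from h import *
a=np.radians(81.2); B=np.array([[np.cos(a),-np.sin(a)],[np.sin(a),np.cos(a)]]); r=np.array([-31,134])
for t in range(5,71,5):
    c,s=np.cos(np.radians(t)),np.sin(np.radians(t)); print(t,(B@(np.array([[c,-s],[s,c]])@r-r)).round(1))
E
```

```text
5 [  1.4 -11.9]
10 [  3.8 -23.7]
15 [  7.3 -35.2]
20 [ 11.7 -46.3]
25 [ 17.1 -57. ]
30 [ 23.4 -67.2]
35 [ 30.6 -76.8]
40 [ 38.6 -85.8]
45 [ 47.3 -94. ]
50 [  56.8 -101.5]
55 [  66.8 -108. ]
60 [  77.4 -113.7]
65 [  88.4 -118.5]
70 [  99.8 -122.2]
```

Gently engage first to check it is free.

Emit:
jog_arm(plan=[0.0005,-0.004,0,0,0,0,0.001,-0.008,0,0,0,0,0.0014,-0.012,0,0,0,0])

```text
clock: 12.4
eef_pos: [601.2, -131.6, 164.7]
eef_rot: [3.141, -0.0, 0.822]
wrist_force: [0.2, 1.5, -2.1]
finger_gap: 21.7
finger_force: 50.0
```

Emit:
jog_arm(plan=[0.0003,-0.0015,0,0,0,0,0.0006,-0.003,0,0,0,0,0.001,-0.0045,0,0,0,0])

```text
clock: 12.7
eef_pos: [602.1, -135.8, 164.5]
eef_rot: [3.142, -0.0, 0.822]
wrist_force: [-0.4, 0.4, -1.3]
finger_gap: 21.9
finger_force: 50.0
```

Emit:
jog_arm(plan=[0.0003,-0.0015,0,0,0,0,0.0006,-0.003,0,0,0,0,0.001,-0.0045,0,0,0,0])

```text
clock: 13.0
eef_pos: [603.1, -140.3, 164.5]
eef_rot: [-3.142, 0.0, 0.822]
wrist_force: [0.3, 0.8, -1.7]
finger_gap: 21.7
finger_force: 50.0
```

Emit:
jog_arm(plan=[0.0012,-0.0045,0,0,0,0,0.0025,-0.009,0,0,0,0,0.004,-0.0135,0,0,0,0,0.0056,-0.018,0,0,0,0,0.0073,-0.0225,0,0,0,0,0.009,-0.027,0,0,0,0,0.0112,-0.0315,0,0,0,0,0.0135,-0.036,0,0,0,0])

```text
clock: 13.8
eef_pos: [616.7, -176.6, 164.4]
eef_rot: [-3.141, 0.0, 0.822]
wrist_force: [0.7, 1.2, -2.5]
finger_gap: 21.9
finger_force: 50.0
```

```bash
python3 - <<'E'
from h import *
p,d=camera('side'); np.savez('side7.npz',p=p,d=d)
P0=cloud('side',np.load('side6.npz')['d']);P=cloud('side',d)
for v in (194,198,202): print(v,[P[v,u].round(0).astype(int).tolist() for u in range(366,404,6)])
for v in (194,198,202): print('old',v,[P0[v,u].round(0).astype(int).tolist() for u in range(366,404,6)])
E
```

```text
194 [[759, 87, 117], [791, 115, 76], [813, 111, 77], [809, 40, 172], [829, 37, 173], [851, 38, 168], [872, 35, 168]]
198 [[761, 88, 91], [763, 26, 174], [784, 24, 173], [807, 28, 165], [829, 29, 160], [854, 36, 146], [880, 43, 132]]
202 [[740, 15, 170], [761, 14, 168], [773, -13, 204], [810, 27, 141], [834, 33, 129], [858, 35, 123], [886, 47, 101]]
old 194 [[753, 68, 143], [773, 61, 149], [793, 58, 150], [815, 57, 148], [835, 51, 153], [855, 45, 157], [876, 44, 155]]
old 198 [[754, 64, 124], [775, 60, 126], [797, 59, 124], [817, 53, 128], [838, 50, 130], [860, 49, 128], [880, 43, 132]]
old 202 [[755, 61, 104], [778, 62, 99], [798, 55, 105], [822, 57, 98], [841, 50, 105], [863, 46, 106], [891, 58, 85]]
```

Emit:
jog_arm(plan=[0.003,-0.005,0,0,0,0,0.0063,-0.0102,0,0,0,0,0.0098,-0.015,0,0,0,0,0.0135,-0.0198,0,0,0,0,0.0174,-0.0244,0,0,0,0,0.0215,-0.0288,0,0,0,0,0.0258,-0.033,0,0,0,0,0.0302,-0.037,0,0,0,0,0.0349,-0.041,0,0,0,0,0.0397,-0.0445,0,0,0,0])

```text
clock: 14.85
eef_pos: [656.6, -221.0, 164.4]
eef_rot: [-3.142, 0.0, 0.822]
wrist_force: [0.1, 1.2, -2.1]
finger_gap: 21.8
finger_force: 50.0
```

Emit:
jog_arm(plan=[0.005,-0.0033,0,0,0,0,0.01,-0.0065,0,0,0,0,0.0152,-0.0095,0,0,0,0,0.0206,-0.0122,0,0,0,0,0.026,-0.0148,0,0,0,0,0.026,-0.0148,0,0,0,0])

```text
clock: 15.45
eef_pos: [682.7, -235.9, 164.2]
eef_rot: [3.142, 0.0, 0.822]
wrist_force: [0.8, 0.3, -2.3]
finger_gap: 21.9
finger_force: 50.0
```

```bash
python3 - <<'E'
from h import *
st=manip.read_state(); print(st['eef_pos'],st['eef_rot'])
p,d=camera('side'); np.savez('side8.npz',p=p,d=d)
P=cloud('side',d)
cv2.imwrite('pics/e5.png',cv2.resize(p[110:310,240:440,::-1],(600,600),interpolation=cv2.INTER_CUBIC))
# door top edge: z near 173, in front of case
m=(abs(P[:,:,2]-170)<7)&(P[:,:,0]>730)&(P[:,:,0]<960)&(P[:,:,1]<60)&(P[:,:,1]>-150)
q=P[m]; print(len(q)); vx=cv2.fitLine(q[:,:2].astype(np.float32),cv2.DIST_HUBER,0,.01,.01).ravel(); print(vx,np.degrees(np.arctan2(vx[1],vx[0])),q.min(0),q.max(0))
E
```

```text
[ 682.70275887 -235.8634788   164.16567759] [3.14152800e+00 1.03044054e-04 8.22034796e-01]
191
[ 6.0627645e-01  7.9525399e-01  8.4458069e+02 -1.3788797e+01] 52.67925 [795.5566819  -85.91977445 163.48038953] [901.94337382  59.62527007 176.90808511]
```

View pics/e5.png

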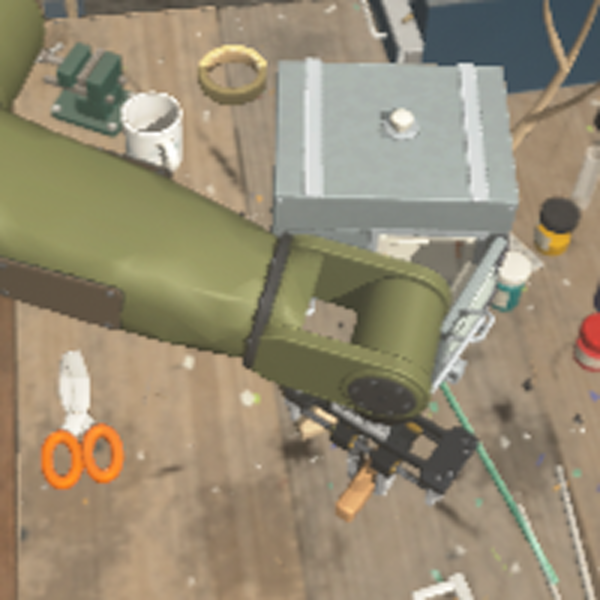

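Emit:
jog_arm(plan=[-0.001,0.002,0.005,0,0,0,-0.001,0.002,0.015,0,0,0,-0.001,0.002,0.03,0,0,0,-0.001,0.002,0.047,0,0,0,-0.001,0.002,0.047,0,0,0,-0.001,0.002,0.047,0,0,0,-0.03,-0.032,0.047,0,0,0,-0.06,-0.065,0.047,0,0,0,-0.1,-0.065,0.047,0,0,-8,-0.13,-0.05,0.047,0,0,-16,-0.15,-0.02,0.047,0,0,-24,-0.16,0.01,0.047,0,0,-32,-0.167,0.035,0.047,0,0,-40,-0.1675,0.055,0.047,0,0,-44.5,-0.1675,0.055,0.047,0,0,-44.5,-0.1675,0.055,0.047,0,0,-44.5])

```text
clock: 17.1
eef_pos: [514.7, -180.6, 211.2]
eef_rot: [-3.142, 0.0, 0.048]
wrist_force: [0.4, 1.1, -2.0]
finger_gap: 21.3
finger_force: 50.0
```

```bash
python3 - <<'E'
from h import *
st=manip.read_state(); print(st['eef_pos'],st['eef_rot'],st['wrist_force'])
p,d=camera('side'); P=cloud('side',d)
m=(abs(P[:,:,2]-170)<7)&(P[:,:,0]>730)&(P[:,:,0]<960)&(P[:,:,1]<60)&(P[:,:,1]>-150)
q=P[m]; vx=cv2.fitLine(q[:,:2].astype(np.float32),cv2.DIST_HUBER,0,.01,.01).ravel(); print(len(q),np.degrees(np.arctan2(vx[1],vx[0])))
x,y=[int(v) for v in proj('side',[744,-171,243])]; print(x,y); print(p[y-6:y+10,x-12:x+5].mean(2).astype(int))
for u in range(x-25,x+4,4): print(u,[P[v,u].round().astype(int).tolist() for v in range(y-3,y+5) if P[v,u,2]>190])
E
```

```text
[ 514.66945883 -180.56840806  211.16353113] [-3.14158685e+00  3.91522087e-04  4.80067030e-02] [ 0.360312    1.07987982 -1.98370609]
205 52.13649
380 237
[[126 125 126 127 126 127 135 138 137 139 140 135 120  99  91 101 109]
 [125 123 122 121 118 115 122 129 132 133 128 115  98  84  83  97 109]
 [119 117 114 110 104  99 100 106 111 111 103  91  80  78  85 100 109]
 [113 106  96  90  85  79  77  80  86  89  86  83  83  91 100 107 111]
 [104  95  83  77  75  71  70  70  72  76  86  96 102 112 116 109 111]
 [ 95  85  81  80  81  78  76  81 100 132 151 152 136 123 104 108 115]
 [115 112 112 120 142 170 196 197 220 239 239 230 218 165 107 108 118]
 [162 197 202 219 232 237 237 216 206 197 175 173 179 157 119 109 119]
 [226 229 216 200 178 171 166 152 151 147 132 128 155 142 135 128 126]
 [169 167 157 149 140 139 136 134 138 140 128 126 158 141 137 135 136]
 [145 143 139 136 134 136 136 135 137 138 130 135 165 142 139 136 137]
 [149 153 142 137 134 134 134 135 137 140 138 145 162 142 140 137 136]
 [157 176 167 139 136 134 135 135 137 140 142 144 149 144 141 136 134]
 [157 178 169 142 139 138 138 138 139 142 143 144 145 145 141 142 144]
 [147 151 149 143 142 141 140 140 140 142 142 141 142 143 143 145 147]
 [144 143 143 144 144 142 140 141 141 141 141 141 143 145 142 143 150]]
355 [[665, -173, 240]]
359 [[678, -169, 237], [678, -174, 239]]
363 [[690, -169, 241], [689, -175, 245], [689, -177, 243]]
367 [[702, -170, 246], [702, -173, 245], [702, -174, 241]]
371 [[714, -172, 246], [714, -174, 243]]
375 [[726, -171, 248], [727, -171, 243]]
379 [[739, -168, 247], [739, -171, 245], [738, -174, 246], [741, -169, 230], [740, -173, 231], [741, -172, 224]]
383 []
```

Door at ~61°, hook clear and level. Lower to the bench (z 3.6), slowly at the end.

Emit:
jog_arm(plan=[0,0,-0.04,0,0,0,0,0,-0.08,0,0,0,0,0,-0.12,0,0,0,0,0,-0.16,0,0,0,0,0,-0.185,0,0,0,0,0,-0.195,0,0,0,0,0,-0.2,0,0,0,0,0,-0.203,0,0,0,0,0,-0.205,0,0,0,0,0,-0.205,0,0,0,0,0,-0.205,0,0,0])

```text
clock: 18.25
eef_pos: [515.1, -180.7, 7.1]
eef_rot: [3.141, -0.001, 0.046]
wrist_force: [-0.3, 0.2, -2.6]
finger_gap: 21.8
finger_force: 50.0
```

Emit:
jog_arm(plan=[0,0,-0.001,0,0,0,0,0,-0.002,0,0,0,0,0,-0.003,0,0,0,0,0,-0.003,0,0,0])

```text
clock: 18.65
eef_pos: [514.8, -180.5, 3.7]
eef_rot: [3.142, -0.0, 0.046]
wrist_force: [-1.2, 0.5, 0.4]
finger_gap: 21.7
finger_force: 50.0
```

Emit:
jog_arm(plan=[0,0,0,0,0,0,0,0,0,0,0,0,0,0,0,0,0,0,0,0,0,0,0,0,0,0,0,0,0,0,0,0,0,0,0,0,0,0,0.02,0,0,0,0,0,0.05,0,0,0,0,0,0.1,0,0,0,0,0,0.15,0,0,0,0,0,0.15,0,0,0], claw=0.06)

```text
clock: 19.75
eef_pos: [517.2, -181.5, 160.2]
eef_rot: [3.137, -0.01, 0.046]
wrist_force: [0.4, -0.2, -0.1]
finger_gap: 60.0
finger_force: 0.0
```

```bash
python3 - <<'E'
from h import *
p,d=camera('side'); P=cloud('side',d)
m=(abs(P[:,:,2]-170)<7)&(P[:,:,0]>730)&(P[:,:,0]<960)&(P[:,:,1]<60)&(P[:,:,1]>-150)
q=P[m]; vx=cv2.fitLine(q[:,:2].astype(np.float32),cv2.DIST_HUBER,0,.01,.01).ravel(); print(len(q),np.degrees(np.arctan2(vx[1],vx[0])))
o=np.load('side0.npz'); D=np.abs(p.astype(int)-o['p']).sum(2); print('diff around hook end vs start',D[262:276,355:382].mean(), D[262:276,355:382].max())
print(manip.read_state()['eef_pos'])
cv2.imwrite('pics/final.png',p[:,:,::-1])
E
```

```text
200 52.917507
diff around hook end vs start 20.288359788359788 194
[ 515.95726226 -181.01708542  156.5536809 ]
```

```bash
python3 -c "
from cell import manip
print(manip.sign_off())"
```

```text
the job is handed in; nothing more can be done
None
```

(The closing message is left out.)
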